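Demagnetise a batch of transformers and spacers

ROBOT

A 7-joint arm with a two-finger parallel gripper is mounted at the origin on the work surface. World frame = base frame: x ahead of the robot, y to its left, z up, the work surface at z = 0. Lengths are in m, angles in rad, forces in N, time in s.
With the tool pointing down it reaches from about 0.4 to 0.925 m from the base axis. Payload 5.6 kg.
Tool frame: the origin (TCP) lies midway between the tips of the shut fingers; the grasp point (between the pads) lies 19 mm behind it (bot.tcp_to_grasp is the distance from the TCP to the grasp point, in m); z points along the fingers, y is the direction in which the jaws open and shut (so a half turn about z gives the same grasp; the last joint's range is limited). The gripper opens to 85 mm and grips with 20 to 120 N. Pads are 22 mm wide; open, the fingers measure 114 mm over their backs; the gripper's body (76 mm by 85 mm) begins 54 mm behind the grasp point. The pads swing forward as they close: fully open they stand 13 mm farther back than shut.
Start: joints at [1.197, 0.468, -0.012, 1.603, 0.006, 1.071, -0.056], TCP at [0.211, -0.615, 0.231] pointing down, gripper open.
Joint ranges: [-2.53, 2.53], [-0.31, 2.02], [-1.57, 1.55], [0.28, 2.44], [-1.29, 4.43], [0.15, 1.84], [-2.92, 2.92]. Speed limits (rad/s): [2.57, 2.57, 3.14, 3.14, 3.14, 3.14, 3.14].

INTERFACE

Orientations are given as [roll, pitch, yaw] about the fixed x, y, z axes, in that order (R = Rz(yaw) Ry(pitch) Rx(roll)).
In Python, from plant import bot, get_image, camera_info gives the robot as it stands. Calls block until the motion is done:
- bot.reach(position, orientation): joint-space move of the TCP to a pose.
- bot.servo_line(position, rate=0.15, attitude=None): straight line of the TCP; attitude=None keeps the orientation; rate is the mean speed in m/s.
- bot.movej(angles): joint-space move.
- bot.gripper_to(opening, effort=None): opening from 0.0 (shut) to 1.0 (fully open); effort is the grip in N (None keeps the last); returns when the fingers have stopped.
- bot.pause(seconds).
- bot.inverse_kinematics(position, orientation): joint angles nearest the present ones, or None.
- bot.get_obs(): the state.
- get_image(name): name is "side" or "top"; returns (picture, depth): 384x512x3 uint8, red, green, blue; 384x512 float32, m along the optical axis (not along the pixel's ray), 0 where there is no reading.
- camera_info(name): a dict with "vertical_fov" (degrees; the focal length in pixels is half the picture's height over the tangent of half this angle, whatever the lens; pixels are square), "cx", "cy" (the principal point, pixels), "dist_coeffs" ([k1, k2, p1, p2, k3] as OpenCV has them; the pictures are not rectified), "R" (3x3) and "t" (3): a world point X has camera coordinates R X + t. Camera axes: x right, y down, z forward; pixel columns grow to the right and rows downward; lengths in m; the calibration is good to about 2 mm. A picture is of the moment at which its call begins. camera_info takes no time and is no camera call.
A pose or a line that the arm cannot do raises bot.MotionError and nothing moves.
- bot.finish_job(): hands the job in, once; it reports no verdict.
The state is a dict: "time": time; "q": joint angles; "joint_vel": joint speeds; "joint_efforts": joint torques, N m; "position": TCP position; "eef_rot": TCP orientation; "ft_force": force on the tool from outside, world axes, zero at the start; "wrist_torque": the same for the moment, N m; "grip_width": opening from 0.0 (shut) to 1.0 (fully open).
Only numpy, scipy, OpenCV 4.12 (cv2) and the standard library are available. Lean on these libraries where they do the work, as an engineer would, in place of code of your own. Each camera call takes 0.05 s, during which the arm holds its last target. There are 200 camera calls.

TASK

First turn the dial on the control unit until its pointer stands at the white marker, then turn the lock ring beneath it clockwise until it is tight. Then load the demagnetiser's tray at its loading end: stand every transformer in it upright and pour all the spacers from the scoop into it, and stand the scoop back on its mat; once everything is in, slide the tray by its handle under the coil hood, right through to the far end of its rails. Leave the dial at the marker and the other things on the bench where they are.

Things in the scene. Friction and masses are not known exactly. Their poses are not given: they have to be found in the camera images.
- dial (a joint): Black dial knob on top of the grey control unit (box 140 x 140 mm, 50 mm high), vertical axis. Its grip is a bar 38 mm long, 12 mm wide, 28 mm high (top 118 mm above the table) with a white pointer line at one end. Value in rad, range 0 to 2.8, grows clockwise seen from above; it stays where it is left (friction 0.04 N m).
- dial_grip (a point): Point on the dial's axis, 108 mm above the table, 10 mm below the bar's top and 14 mm above the top of the lock ring. Its x axis runs along the bar, towards the pointer end; z is up. The bar is gripped across its y axis (12 mm).
- marker_tip (a point): Setpoint marker: small white tab, 22 mm long, lying flat on the control unit's panel outside the lock ring, pointing at the dial's axis. Not to be moved. This point is its inner end, 45 mm from the dial's axis, 53 mm above the table; its x axis points outward from the dial's axis: the pointer stands at the marker when the dial's x axis and this one agree. It lies 1.1 to 2.3 rad clockwise of the dial's zero.
- lockring (a joint): Aluminium lock ring under the dial on the same axis: a rounded block 66 x 48 mm, 28 mm high (58 to 86 mm above the table), 8 mm clear of the panel, with two long flats 48 mm apart. Value in rad, grows clockwise seen from above; loose at 0 to 0.3, tight against its stop at 1.25; friction 0.1 N m, it stays where it is left and does not turn the dial.
- lockring_grip (a point): Point on the lock ring's axis, 76 mm above the table (26 mm above the panel, 42 mm below the dial's top). Its y axis is normal to the two flats (48 mm apart), its x axis runs along them; z is up. Fingers that straddle the dial (38 mm across) can grip the flats from above.
- tray_floor (a point): Centre of the inner floor of the grey tray of the demagnetiser, 27 mm above the table. The tray is open on top, inside 124 mm (its x) by 200 mm (its y), walls 5 mm thick that rise 40 mm above this floor. Its x points away from the handle, its y points opposite to the way the tray slides; z is up.
- tray (a joint): Slide of the tray along its rails, m, range 0 to 0.35: starts at 0 to 0.01 (loading end), at 0.35 it is right through, beyond the white coil hood. It moves along the tray's -y and needs about 2 N. The hood is 60 mm wide along the rails, centred half-way; its roof covers the tray's width, 135 to 200 mm above the table, and ends 70 mm from the tray's centre line on the handle's side; its column stands on the other side.
- tray_handle (a point): Grip point of the tray's black upright handle, a square post 20 x 20 mm on an arm, 150 mm from the tray's centre towards its -x, clear of the hood. The point lies 90 mm above the table, 16 mm below the post's top; the post is free from 36 mm above the table upward. Axes as the tray's.
- mat: Black rubber mat on the table, 150 (its x) x 120 (its y) x 4 mm; origin at the centre of its underside. The home of the scoop.
- scoop_handle (a point): Grip point on the black handle post of the aluminium scoop: a square post 20 x 20 mm that stands upright at the back of the scoop, 125 mm high; this point is on its axis, 100 mm above the scoop's underside (25 mm below the post's top, 45 mm above the rim). Scoop axes: x towards the pouring lip, y across, z up. Scoop without spacers 0.18 kg.
- scoop_base (a point): Centre of the scoop's underside, 47 mm ahead of the handle's axis; axes of the scoop. It starts on the mat, lip towards the robot. The scoop is a small open box, 50 mm wide inside, floor 66 mm long, walls 4 mm, rim 55 mm high, whose front wall slopes out at 42 degrees from level up to the pouring lip, which lies 94 mm ahead of this point and 55 mm above it: tipped lip-down by 80 to 95 degrees it empties.
- mug: White mug, 80 mm across, 95 mm high, a bystander; origin at the centre of its underside.
- flux: White bottle, 50 mm across, 100 mm high, a bystander; origin at the centre of its underside.
- tape: Roll of black tape lying flat, 90 mm across, 25 mm high, a bystander; origin at the centre of its underside.
- core0_center (a point): Small transformer (two or three are present): dark steel base 48 (x) x 40 (y) x 22 mm with a narrower block 16 (x) x 34 (y) x 30 mm on top, 52 mm high in all, 0.15 kg. This point is on its vertical axis, 26 mm above its underside, 26 mm below its top; gripped across x (16 mm) by the upper block.
- core1_center (a point): Small transformer (two or three are present): dark steel base 48 (x) x 40 (y) x 22 mm with a narrower block 16 (x) x 34 (y) x 30 mm on top, 52 mm high in all, 0.15 kg. This point is on its vertical axis, 26 mm above its underside, 26 mm below its top; gripped across x (16 mm) by the upper block.
- core2_center (a point): Small transformer (two or three are present): dark steel base 48 (x) x 40 (y) x 22 mm with a narrower block 16 (x) x 34 (y) x 30 mm on top, 52 mm high in all, 0.15 kg. This point is on its vertical axis, 26 mm above its underside, 26 mm below its top; gripped across x (16 mm) by the upper block.
- spacer0_center (a point): Steel spacer, a cylinder 18 mm across and 18 mm high, 20 g; this point is its centre. Four to six are present, all in the scoop at the start.
- spacer1_center (a point): Steel spacer, a cylinder 18 mm across and 18 mm high, 20 g; this point is its centre. Four to six are present, all in the scoop at the start.
- spacer2_center (a point): Steel spacer, a cylinder 18 mm across and 18 mm high, 20 g; this point is its centre. Four to six are present, all in the scoop at the start.
- spacer3_center (a point): Steel spacer, a cylinder 18 mm across and 18 mm high, 20 g; this point is its centre. Four to six are present, all in the scoop at the start.
- spacer4_center (a point): Steel spacer, a cylinder 18 mm across and 18 mm high, 20 g; this point is its centre. Four to six are present, all in the scoop at the start.
- spacer5_center (a point): Steel spacer, a cylinder 18 mm across and 18 mm high, 20 g; this point is its centre. Four to six are present, all in the scoop at the start.
Not all that is in view belongs to the job. Leave any red look-alike of the part that bears scoop_handle alone.

How it is judged:
On the way, in this order (a step that is already met when the one before it is completed fails the run):
1. the dial's pointer stands at the marker, the lock ring still loose (angle between the x axis of dial_grip and the x axis of marker_tip, either way round below 0.1 rad and value of joint lockring below 0.6 rad), for 0.2 s.
2. the lock ring is tight and the dial still at the marker (angle between the x axis of dial_grip and the x axis of marker_tip, either way round below 0.1 rad and value of joint lockring above 1.15 rad), for 0.2 s.
3. all transformers stand upright and all spacers lie in the tray, which is at its loading end (x of core0_center in the frame of tray_floor between -0.052 and 0.052 m and y of core0_center in the frame of tray_floor between -0.09 and 0.09 m and z of core0_center in the frame of tray_floor between 0 and 0.04 m and angle between each of core0_center, core1_center, core2_center's own z axis and vertical below 0.25 rad and x of core1_center in the frame of tray_floor between -0.052 and 0.052 m and y of core1_center in the frame of tray_floor between -0.09 and 0.09 m and z of core1_center in the frame of tray_floor between 0 and 0.04 m and x of core2_center in the frame of tray_floor between -0.052 and 0.052 m and y of core2_center in the frame of tray_floor between -0.09 and 0.09 m and z of core2_center in the frame of tray_floor between 0 and 0.04 m and x of spacer0_center in the frame of tray_floor between -0.06 and 0.06 m and y of spacer0_center in the frame of tray_floor between -0.098 and 0.098 m and z of spacer0_center in the frame of tray_floor between 0 and 0.07 m and x of spacer1_center in the frame of tray_floor between -0.06 and 0.06 m and y of spacer1_center in the frame of tray_floor between -0.098 and 0.098 m and z of spacer1_center in the frame of tray_floor between 0 and 0.07 m and x of spacer2_center in the frame of tray_floor between -0.06 and 0.06 m and y of spacer2_center in the frame of tray_floor between -0.098 and 0.098 m and z of spacer2_center in the frame of tray_floor between 0 and 0.07 m and x of spacer3_center in the frame of tray_floor between -0.06 and 0.06 m and y of spacer3_center in the frame of tray_floor between -0.098 and 0.098 m and z of spacer3_center in the frame of tray_floor between 0 and 0.07 m and x of spacer4_center in the frame of tray_floor between -0.06 and 0.06 m and y of spacer4_center in the frame of tray_floor between -0.098 and 0.098 m and z of spacer4_center in the frame of tray_floor between 0 and 0.07 m and x of spacer5_center in the frame of tray_floor between -0.06 and 0.06 m and y of spacer5_center in the frame of tray_floor between -0.098 and 0.098 m and z of spacer5_center in the frame of tray_floor between 0 and 0.07 m and value of joint tray below 0.03 m), for 0.2 s.
4. the tray has gone through under the hood to the far end (value of joint tray above 0.335 m), for 0.2 s.
At the end, for the whole second after the job is handed in: Dial pointer within 0.10 rad of the marker, lock ring at 1.15 rad or more, tray at 0.335 m or more with every transformer upright (within 0.25 rad) and every spacer inside its walls, the scoop upright and at rest on its mat (its base centre over the mat, within 60 x 45 mm of the mat's centre) (all of step 2 and x of core0_center in the frame of tray_floor between -0.052 and 0.052 m and y of core0_center in the frame of tray_floor between -0.09 and 0.09 m and z of core0_center in the frame of tray_floor between 0 and 0.04 m and angle between each of core0_center, core1_center, core2_center's own z axis and vertical below 0.25 rad and x of core1_center in the frame of tray_floor between -0.052 and 0.052 m and y of core1_center in the frame of tray_floor between -0.09 and 0.09 m and z of core1_center in the frame of tray_floor between 0 and 0.04 m and x of core2_center in the frame of tray_floor between -0.052 and 0.052 m and y of core2_center in the frame of tray_floor between -0.09 and 0.09 m and z of core2_center in the frame of tray_floor between 0 and 0.04 m and x of spacer0_center in the frame of tray_floor between -0.06 and 0.06 m and y of spacer0_center in the frame of tray_floor between -0.098 and 0.098 m and z of spacer0_center in the frame of tray_floor between 0 and 0.07 m and x of spacer1_center in the frame of tray_floor between -0.06 and 0.06 m and y of spacer1_center in the frame of tray_floor between -0.098 and 0.098 m and z of spacer1_center in the frame of tray_floor between 0 and 0.07 m and x of spacer2_center in the frame of tray_floor between -0.06 and 0.06 m and y of spacer2_center in the frame of tray_floor between -0.098 and 0.098 m and z of spacer2_center in the frame of tray_floor between 0 and 0.07 m and x of spacer3_center in the frame of tray_floor between -0.06 and 0.06 m and y of spacer3_center in the frame of tray_floor between -0.098 and 0.098 m and z of spacer3_center in the frame of tray_floor between 0 and 0.07 m and x of spacer4_center in the frame of tray_floor between -0.06 and 0.06 m and y of spacer4_center in the frame of tray_floor between -0.098 and 0.098 m and z of spacer4_center in the frame of tray_floor between 0 and 0.07 m and x of spacer5_center in the frame of tray_floor between -0.06 and 0.06 m and y of spacer5_center in the frame of tray_floor between -0.098 and 0.098 m and z of spacer5_center in the frame of tray_floor between 0 and 0.07 m and value of joint tray above 0.335 m and x of scoop_base in the frame of mat between -0.06 and 0.06 m and y of scoop_base in the frame of mat between -0.045 and 0.045 m and angle between scoop_base's own z axis and vertical below 0.1 rad and z of scoop_base in the frame of mat below 0.01 m and linear speed of scoop below 0.02 m/s); the robot touches nothing.
It fails at once if the mug is knocked over or shifted by more than 40 mm (distance of mug from where it was at the start of the episode above 0.04 m).
It fails at once if the flux bottle is knocked over or shifted by more than 40 mm (distance of flux from where it was at the start of the episode above 0.04 m).
It fails at once if the roll of tape is knocked over or shifted by more than 40 mm (distance of tape from where it was at the start of the episode above 0.04 m).
Of spacer0, spacer1, spacer2, spacer3, spacer4, spacer5 only 4 to 6 are there at a start; the rules pass over those that are not, and their reading is None.
Of core0, core1, core2 only 2 to 3 are there at a start; the rules pass over those that are not, and their reading is None.
At some moment in a run one of core0, core1, core2 may be knocked a few centimetres aside while the robot is not near it.
It also fails if it takes over 210 s, if anything falls off the work surface, if the arm or the gripper's body presses on something with over 40 N, if the wrist force passes 120 N, or if a joint passes its speed limit or range.

## Working session

There is one attempt and no reset: what is moved stays moved. The work goes in short steps, each a Python script; the robot and the scene stay as the last script left them, time stands still between calls to the robot, and variables do not carry over. Pictures are saved under pics/ and viewed, about 12 in all and at most 16, crops included, and the job is handed in when it is done.

```bash
ls; mkdir -p pics
python3 - <<'E'
from plant import bot, get_image, camera_info
import cv2,numpy as np
for n in ("side","top"):
    im,d=get_image(n); c=camera_info(n)
    cv2.imwrite(f"pics/{n}0.png",cv2.resize(im[:,:,::-1],None,fx=1.5,fy=1.5))
    np.savez(f"pics/{n}0.npz",im=im,d=d)
    print(n,{k:np.round(v,4).tolist() for k,v in c.items()})
o=bot.get_obs();print(o)
E
```

```text
pics
side {'vertical_fov': 45.1743, 'cx': 259.984, 'cy': 192.4196, 'dist_coeffs': [0.0163, 0.0, 0.0, 0.0, 0.0], 'R': [[0.9744, -0.2242, 0.0156], [-0.1417, -0.6666, -0.7318], [0.1745, 0.7109, -0.6813]], 't': [-0.4324, 0.2035, 1.4165]}
top {'vertical_fov': 56.5716, 'cx': 252.4594, 'cy': 191.699, 'dist_coeffs': [-0.0845, 0.0, 0.0, 0.0, 0.0], 'R': [[-0.0048, -1.0, -0.0079], [-0.9835, 0.0061, -0.1808], [0.1808, 0.0069, -0.9835]], 't': [0.1076, 0.4848, 1.2109]}
{'time': 0.1, 'q': array([ 1.19699444,  0.46830504, -0.01163427,  1.60352747,  0.00600505,
        1.0713888 , -0.05632253]), 'joint_vel': array([ 4.66128521e-04, -1.70818032e-05,  5.24767670e-04, -2.06678137e-03,
        2.14629883e-03, -2.23096517e-03,  4.05286763e-04]), 'joint_efforts': array([ 1.26365048e-03, -5.33522701e+01,  2.18277279e-02, -2.51963067e+01,
        1.15136371e-02,  4.35162699e-03, -8.91955693e-06]), 'position': array([ 0.2109143 , -0.61430343,  0.23042494]), 'eef_rot': array([-3.14000223e+00,  1.05410670e-04,  3.30745462e-01]), 'ft_force': array([-0.79226863,  0.67762064, -0.07665479]), 'wrist_torque': array([-0.00308216, -0.02667537, -0.01368254]), 'grip_width': 1.0044154809675094}
```

View pics/side0.png

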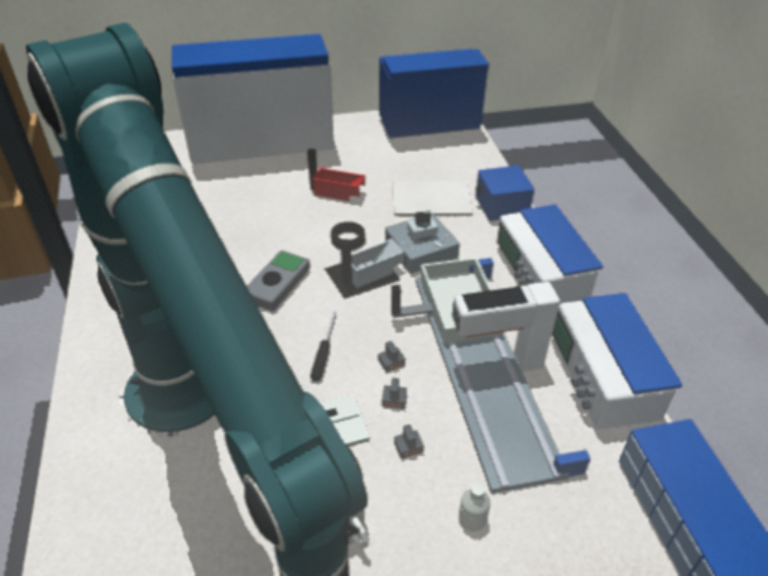

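View pics/top0.png

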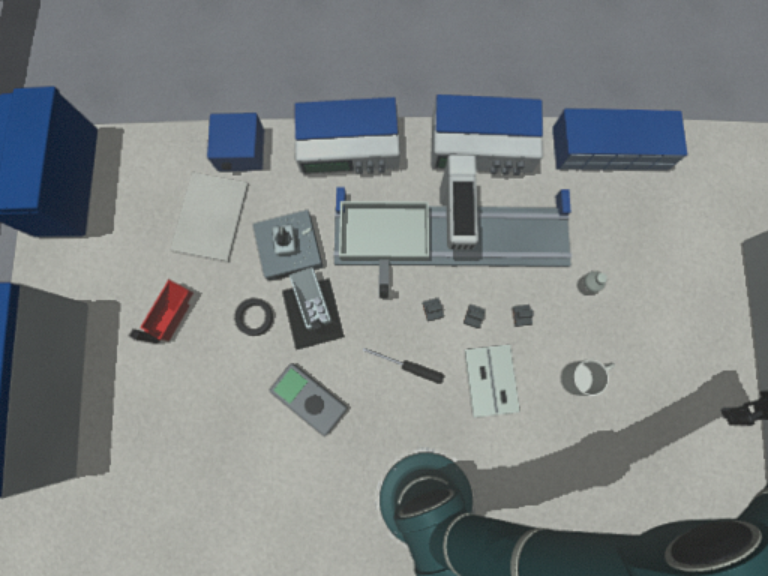

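```bash
cat > h.py <<'E'
from plant import bot, get_image, camera_info
import cv2,numpy as np
from scipy.spatial.transform import Rotation as Ro
def K(c):
    f=192/np.tan(np.radians(c["vertical_fov"])/2); return np.array([[f,0,c["cx"]],[0,f,c["cy"]],[0,0,1]])
def cloud(n,d):
    c=camera_info(n); h,w=d.shape; u,v=np.meshgrid(np.arange(w),np.arange(h))
    p=cv2.undistortPoints(np.stack([u,v],-1).reshape(-1,1,2).astype(np.float64),K(c),np.array(c["dist_coeffs"])).reshape(h,w,2)
    X=np.dstack([p*d[...,None],d]); R=np.array(c["R"]);t=np.array(c["t"])
    P=(X-t)@R; P[d==0]=np.nan; return P
def proj(n,X):
    c=camera_info(n); return cv2.projectPoints(np.atleast_2d(X).astype(float),cv2.Rodrigues(np.array(c["R"]))[0],np.array(c["t"]),K(c),np.array(c["dist_coeffs"]))[0].reshape(-1,2)
def shot(name,tag):
    im,d=get_image(name); np.savez(f"pics/{tag}.npz",im=im,d=d); return im,d,cloud(name,d)
def crop(im,u0,v0,u1,v1,s): return cv2.resize(im[v0:v1,u0:u1,::-1],None,fx=s,fy=s,interpolation=cv2.INTER_CUBIC)
E
python3 - <<'E'
from h import *
a=np.load("pics/top0.npz"); b=np.load("pics/side0.npz")
A=crop(a["im"],80,110,305,270,3.5); cv2.imwrite("pics/c1.png",A)
B=crop(b["im"],190,80,410,310,2.6); cv2.imwrite("pics/c2.png",B)
P=cloud("top",a["d"]);Q=cloud("side",b["d"])
# height clusters above table (top)
m=(P[...,2]>0.012)&(P[...,0]>0.3)&(P[...,0]<0.86)&(abs(P[...,1])<.6)
n,l,s,c=cv2.connectedComponentsWithStats(m.astype(np.uint8))
for i in range(1,n):
    if s[i,4]>25:
        q=P[l==i]; print(s[i],np.round(np.nanmin(q,0),3),np.round(np.nanmax(q,0),3),np.round(np.nanmedian(q,0),3))
E
```

```text
[ 223   83  158  116 9035] [ 0.465 -0.363  0.012] [0.86  0.213 0.208] [ 0.649 -0.078  0.029]
[ 196   85   71   32 2030] [0.775 0.054 0.013] [0.86  0.306 0.113] [0.808 0.18  0.098]
[ 370   86   77   28 1819] [ 0.793 -0.6    0.012] [ 0.86  -0.345  0.106] [ 0.812 -0.462  0.096]
[138  89  38  25 838] [0.787 0.398 0.012] [0.86  0.52  0.095] [0.815 0.453 0.086]
[135 118  17  14  43] [0.727 0.487 0.012] [0.779 0.551 0.018] [0.759 0.517 0.013]
[130 128  22  23 134] [0.652 0.484 0.012] [0.74  0.564 0.019] [0.684 0.527 0.014]
[121 132  12  16  43] [0.664 0.558 0.012] [0.724 0.599 0.017] [0.696 0.581 0.014]
[ 168  139   54   84 2180] [0.379 0.217 0.012] [0.681 0.41  0.134] [0.564 0.301 0.049]
[125 150  32  24 168] [0.563 0.462 0.012] [0.653 0.58  0.019] [0.617 0.515 0.013]
[385 180  20  17 241] [ 0.472 -0.424  0.012] [ 0.522 -0.376  0.106] [ 0.491 -0.393  0.067]
[112 187  17  33 251] [0.394 0.555 0.012] [0.504 0.6   0.061] [0.461 0.583 0.043]
[157 199  25  25 282] [0.378 0.362 0.012] [0.465 0.448 0.031] [0.421 0.404 0.024]
[282 198  14  16 158] [ 0.412 -0.046  0.012] [ 0.466 -0.     0.056] [ 0.436 -0.022  0.023]
[309 203  15  16 161] [ 0.394 -0.146  0.012] [ 0.448 -0.096  0.055] [ 0.418 -0.119  0.023]
[341 203  15  15 172] [ 0.397 -0.257  0.012] [ 0.447 -0.213  0.057] [ 0.421 -0.232  0.023]
[242 232  41  13  85] [0.303 0.002 0.012] [0.346 0.143 0.029] [0.314 0.048 0.018]
[310 232   9  10  31] [ 0.313 -0.126  0.012] [ 0.345 -0.098  0.016] [ 0.331 -0.111  0.014]
[318 232  14  13  34] [ 0.302 -0.172  0.012] [ 0.344 -0.126  0.019] [ 0.32  -0.149  0.014]
[379 239  22   5  64] [ 0.3   -0.389  0.013] [ 0.313 -0.335  0.098] [ 0.306 -0.371  0.069]
```

View pics/c1.png

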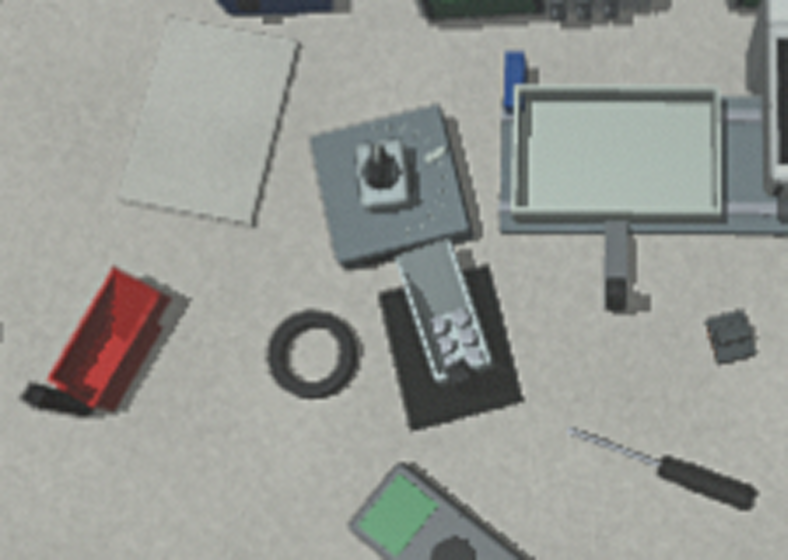

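View pics/c2.png

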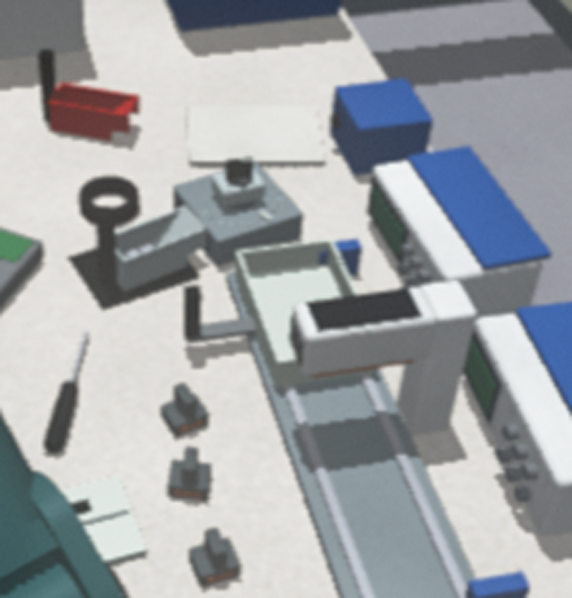

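Run:
```python
from h import *
a=np.load("pics/top0.npz"); b=np.load("pics/side0.npz")
A=crop(a["im"],165,136,220,186,10); B=crop(b["im"],250,130,310,185,8)
B=cv2.copyMakeBorder(B,0,A.shape[0]-B.shape[0],0,0,0) if B.shape[0]<=A.shape[0] else B
cv2.imwrite("pics/c3.png",np.hstack([A[:,:400],B[:,:400]]))
P=cloud("top",a["d"]);Q=cloud("side",b["d"])
def stat(nm,m,Pt):
    q=Pt[m][:,:2]; r=cv2.minAreaRect(q.astype(np.float32)*1000); print(nm,len(q),np.round(r,1).tolist() if 0 else (np.round(r[0],1),np.round(r[1],1),round(r[2],1)), 'med z',np.round(np.median(Pt[m][:,2]),4))
for nm,Pt in (("top",P),("side",Q)):
    reg=(Pt[...,0]>.49)&(Pt[...,0]<.70)&(Pt[...,1]>.2)&(Pt[...,1]<.43)
    z=Pt[...,2]
    stat(nm+" dialtop",reg&(z>.108),Pt); stat(nm+" ringtop",reg&(z>.079)&(z<.092),Pt); stat(nm+" panel",reg&(z>.045)&(z<.054)&(Pt[...,0]>.52),Pt)
```

```text
top dialtop 44 (array([596.3, 327.4]), array([13.2, 36.5]), 85.3) med z 0.1163
top ringtop 174 (array([596.1, 327.1]), array([66.6, 48.2]), 9.9) med z 0.0848
top panel 1087 (array([596.8, 289.1]), array([158.2, 215.1]), 14.0) med z 0.0493
side dialtop 48 (array([594.1, 321.5]), array([15.8, 36.8]), 81.3) med z 0.1174
side ringtop 111 (array([595. , 318.3]), array([68. , 46.9]), 2.9) med z 0.0863
side panel 503 (array([588.1, 318.1]), array([156.4, 145. ]), 14.4) med z 0.0512
```

View pics/c3.png

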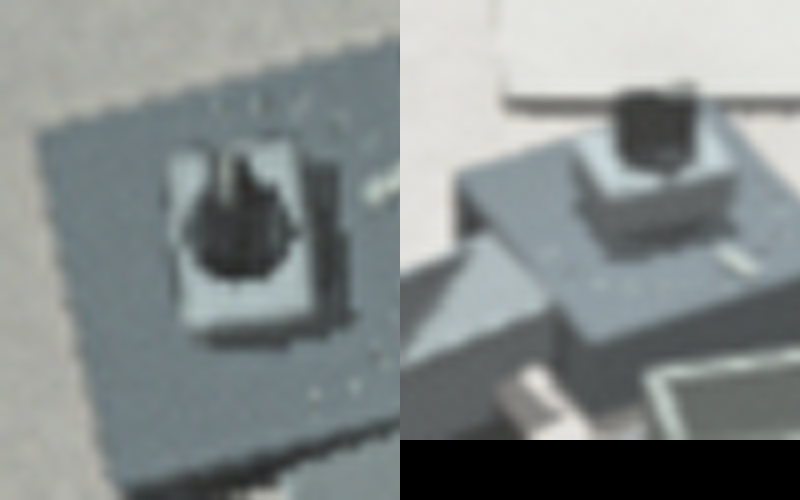

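```bash
cat >> h.py <<'E'
from scipy.optimize import least_squares
def sdf(p,boxes,ground):
    s=p[:,2]-ground
    for c,sz in boxes:
        q=np.abs(p-np.array(c))-np.array(sz)/2
        s=np.minimum(s,np.linalg.norm(np.maximum(q,0),axis=1)+np.minimum(q.max(1),0))
    return s
def fit(clouds,boxes,x0,rad,ground=0.0,zmin=-1,zmax=9,offs=True):
    """pose x,y,yaw of a box model; z of boxes in world. tries several yaw starts near x0"""
    pts=[]
    for P in clouds:
        q=P.reshape(-1,3); q=q[np.isfinite(q).all(1)]
        pts.append(q[(np.hypot(q[:,0]-x0[0],q[:,1]-x0[1])<rad)&(q[:,2]>zmin)&(q[:,2]<zmax)])
    q=np.vstack(pts)
    def f(v):
        c,s=np.cos(v[2]),np.sin(v[2]); d=q-np.array([v[0],v[1],0])
        l=np.stack([c*d[:,0]+s*d[:,1],-s*d[:,0]+c*d[:,1],d[:,2]],1)
        return sdf(l,boxes,ground)*1000
    best=None
    for dy in (-.3,-.15,0,.15,.3) if len(x0)<4 else x0[3]:
        r=least_squares(f,[x0[0],x0[1],x0[2]+dy],loss="soft_l1",f_scale=1.5,x_scale=[.005,.005,.1],diff_step=1e-4)
        if best is None or r.cost<best.cost: best=r
    return best.x, np.sqrt(np.median(best.fun**2)), best.cost/len(q), len(q)
CORE=[((0,0,.011),(.048,.040,.022)),((0,0,.037),(.016,.034,.030))]
DIAL=[((0,0,.104),(.038,.012,.028))]
RING=[((0,0,.072),(.066,.048,.028)),((0,0,.102),(.030,.030,.032))]
POST=lambda z0,z1:[((0,0,(z0+z1)/2),(.02,.02,z1-z0))]
E
python3 - <<'E'
from h import *
C={n:cloud(n,np.load(f"pics/{n}0.npz")["d"]) for n in("top","side")}
IM={n:np.load(f"pics/{n}0.npz")["im"] for n in("top","side")}
both=list(C.values()); pi=np.pi
def go(nm,boxes,x0,rad,**k):
    for t,cl in (("both",both),("top",both[:1]),("side",both[1:])):
        x,m,c,n=fit(cl,boxes,x0,rad,**k); print(nm,t,np.round(x,4),round(m,2),round(c,2),n)
W=[-1.2,-.8,-.4,0,.4,.8,1.2,1.57]
for i,(x,y) in enumerate([(.432,-.023),(.418,-.121),(.422,-.235)]): go(f"core{i}",CORE,(x,y,0,W),.045)
go("dial",DIAL,(.596,.325,-.1),.03,ground=-1,zmin=.1)
go("ring",RING[:1],(.596,.325,.15),.05,ground=-1,zmin=.062,zmax=.087)
go("trayhandle",POST(.036,.106),(.50,.09,0),.03,ground=-1,zmin=.05)
go("scooppost",POST(.06,.129),(.405,.275,.25),.03,ground=-1,zmin=.075)
w=.005
TR=[((0,0,.0245),(.134,.21,.005))]+[((s*.0645,0,.047),(.005,.21,.04)) for s in(-1,1)]+[((0,s*.1025,.047),(.134,.005,.04)) for s in(-1,1)]
go("tray",TR,(.645,.095,0),.14,ground=-1,zmin=.022,zmax=.07)
go("mat",[((0,0,.002),(.15,.12,.004))],(.46,.27,.25),.1,zmax=.02)
# scoop points outlines and markers
for n in C:
    P=C[n]; im=IM[n].astype(int)
    m=(im.min(2)>150)&(abs(P[...,2]-.051)<.006)&(np.hypot(P[...,0]-.596,P[...,1]-.325)<.075)
    q=P[m]; print(n,"marker",np.round(q.mean(0),4),len(q)); 
    for b in np.argwhere(m): print(b[::-1],np.round(P[b[0],b[1]],3),im[b[0],b[1]])
E
```

```text
core0 both [ 0.4384 -0.0248  0.2364] 1.66 1.83 981
core0 top [ 0.4394 -0.0227  0.2395] 1.63 1.72 479
core0 side [ 0.438  -0.0253  0.242 ] 1.69 1.87 502
core1 both [ 0.4212 -0.1237 -0.3721] 1.59 1.75 1058
core1 top [ 0.4219 -0.1225 -0.3488] 1.43 1.58 483
core1 side [ 0.4209 -0.124  -0.3691] 1.69 1.86 575
core2 both [ 0.4226 -0.2388  0.1106] 1.84 1.91 1145
core2 top [ 0.4233 -0.2354  0.1226] 1.62 1.76 475
core2 side [ 0.4223 -0.2397  0.0954] 1.57 1.82 670
dial both [ 0.5954  0.3254 -0.1636] 1.61 1.68 115
dial top [ 0.5979  0.3276 -0.0137] 0.83 0.85 52
dial side [ 0.5952  0.3243 -0.1205] 1.54 1.79 63
ring both [0.5969 0.3247 0.1263] 1.39 1.5 291
ring top [0.5972 0.3274 0.1344] 1.01 1.09 158
ring side [0.5964 0.3237 0.1161] 1.19 1.53 133
trayhandle both [ 0.4735  0.093  -0.192 ] 1.01 1.18 83
trayhandle top [ 0.474   0.0973 -0.1163] 0.92 1.08 25
trayhandle side [ 0.4763  0.0938 -0.7149] 1.07 1.09 58
scooppost both [0.4041 0.2431 0.0097] 0.21 0.64 5
scooppost top [0.4049 0.2449 0.1101] 0.06 0.13 4
scooppost side [0.4035 0.245  0.0675] 2.88 2.62 1
tray both [ 0.6226  0.089  -0.0526] 1.59 5.
[... 2041 characters left out ...]
0 162] [0.62  0.281 0.054] [166 176 173]
[291 162] [0.623 0.278 0.056] [186 197 191]
[292 162] [0.63  0.288 0.047] [190 202 198]
[293 162] [0.631 0.28  0.053] [175 187 187]
[294 162] [0.635 0.279 0.053] [155 167 170]
[293 163] [0.628 0.27  0.057] [186 197 193]
[294 163] [0.633 0.272 0.055] [171 183 182]
[295 163] [0.638 0.277 0.049] [154 166 170]
[266 164] [0.533 0.294 0.049] [154 165 169]
[293 164] [0.628 0.269 0.053] [152 161 159]
[267 165] [0.535 0.287 0.049] [154 164 168]
[275 165] [0.565 0.284 0.047] [155 169 172]
[278 165] [0.574 0.278 0.05 ] [152 165 169]
[283 165] [0.591 0.272 0.052] [151 163 168]
[268 166] [0.538 0.283 0.047] [152 163 167]
[278 166] [0.573 0.273 0.05 ] [151 165 170]
```

```bash
cat >> h.py <<'E'
SCOOP=[((.0265,s*.027,.034),(.127,.004,.050)) for s in(-1,1)]+[((-.035,0,.034),(.004,.058,.050)),((-.047,0,.0665),(.02,.02,.125))]
TRAYW=[((s*.0645,0,.047),(.005,.21,.04)) for s in(-1,1)]+[((0,s*.1025,.047),(.134,.005,.04)) for s in(-1,1)]
HAND=[((-.15,0,.071),(.02,.02,.07))]
def rayz(n,uv,z):
    c=camera_info(n);R=np.array(c["R"]);t=np.array(c["t"])
    p=cv2.undistortPoints(np.array(uv,float).reshape(-1,1,2),K(c),np.array(c["dist_coeffs"])).reshape(-1,2)
    d=np.c_[p,np.ones(len(p))]@R; o=-R.T@t; return o+d*((z-o[2])/d[:,2])[:,None]
E
python3 - <<'E'
from h import *
C={n:cloud(n,np.load(f"pics/{n}0.npz")["d"]) for n in("top","side")}
IM={n:np.load(f"pics/{n}0.npz")["im"] for n in("top","side")}
both=list(C.values())
def go(nm,boxes,x0,rad,**k):
    for t,cl in (("both",both),("top",both[:1]),("side",both[1:])):
        x,m,c,n=fit(cl,boxes,x0,rad,**k); print(nm,t,np.round(x,4),round(m,2),round(c,2),n)
go("scoop",SCOOP,(.46,.27,.25),.115,ground=-1,zmin=.052,zmax=.14)
go("tray",TRAYW+HAND,(.625,.093,0,(-.05,0,.05)),.165,ground=-1,zmin=.034,zmax=.11)
BOX=[((0,0,.025),(.14,.14,.05))]
go("box",BOX,(.597,.325,.24),.12,ground=0,zmax=.055)
# tightly: panel-only centre
for n,(w,zz) in {"top":((199,148,211,159),.053),"side":((286,158,300,168),.053)}.items():
    g=IM[n].astype(float).mean(2)[w[1]:w[3],w[0]:w[2]]; wt=np.clip(g-150,0,None)
    u,v=np.meshgrid(np.arange(w[0],w[2]),np.arange(w[1],w[3]))
    pts=rayz(n,np.c_[u.ravel(),v.ravel()],zz)[:,:2]; k=wt.ravel(); mu=(pts*k[:,None]).sum(0)/k.sum()
    cov=((pts-mu)*k[:,None]).T@(pts-mu)/k.sum(); e,V=np.linalg.eigh(cov); print(n,"marker",np.round(mu,4),np.degrees(np.arctan2(V[1,1],V[0,1])),np.sqrt(e))
    # dark dial top centroid on z=.118 and ring
    # pointer/dark dial: pixels
# mat by dark colour top
for n in C:
    P=C[n]; im=IM[n].astype(int); m=(im.max(2)<60)&(P[...,2]<.012)&(P[...,2]>-.006)&(np.hypot(P[...,0]-.45,P[...,1]-.27)<.12)
    uv=np.argwhere(m)[:,::-1]; q=rayz(n,uv,.004)[:,:2].astype(np.float32)*1000; r=cv2.minAreaRect(q); print(n,"mat",r,len(q))
# spacer count crop
cv2.imwrite("pics/c4.png",np.hstack([crop(IM["top"],190,175,235,235,8),crop(IM["side"],210,150,265,210,8)]))
E
```

```text
scoop both [0.4439 0.257  0.3242] 4.53 13.96 758
scoop top [0.4406 0.2583 0.302 ] 3.04 11.58 260
scoop side [0.4455 0.2566 0.3229] 5.35 15.02 498
tray both [ 0.6259  0.09   -0.0258] 1.89 15.76 1924
tray top [ 0.6262  0.0936 -0.0246] 1.27 15.08 855
tray side [ 0.6255  0.0893 -0.03  ] 2.13 16.04 1069
box both [0.5841 0.3223 0.1441] 2.38 4.39 3963
box top [ 0.585   0.3256 -0.0488] 2.12 3.72 2722
box side [0.579  0.3198 0.2442] 2.68 5.19 1241
top marker [0.624 0.278] 124.1400492132938 [0.00159684 0.00582509]
side marker [0.628  0.2808] -158.7609257500436 [0.0070809 0.0128239]
top mat ((424.0832824707031, 293.3897705078125), (143.33216857910156, 171.2509002685547), 15.069440841674805) 589Traceback (most recent call last):
  File "<stdin>", line 23, in <module>
  File "h.py", line 48, in rayz
    p=cv2.undistortPoints(np.array(uv,float).reshape(-1,1,2),K(c),np.array(c["dist_coeffs"])).reshape(-1,2)
      ~~~~~~~~~~~~~~~~~~~^^^^^^^^^^^^^^^^^^^^^^^^^^^^^^^^^^^^^^^^^^^^^^^^^^^^^^^^^^^^^^^^^^^^
cv2.error: OpenCV(4.12.0) /io/opencv/modules/calib3d/src/undistort.dispatch.cpp:347: error: (-215:Assertion failed) CV_IS_MAT(_src) && CV_IS_MAT(_dst) && (_src->rows == 1 || _src->cols == 1) && (_dst->rows == 1 || _dst->cols == 1) && _src->cols + _src->rows - 1 == _dst->rows + _dst->cols - 1 && (CV_MAT_TYPE(_src->type) == CV_32FC2 || CV_MAT_TYPE(_src->type) == CV_64FC2) && (CV_MAT_TYPE(_dst->type) == CV_32FC2 || CV_MAT_TYPE(_dst->type) == CV_64FC2) in function 'cvUndistortPointsInternal'
```

```bash
cat >> h.py <<'E'
PI=np.pi
def dn(yaw): return [PI,0,yaw]
def st(msg=""):
    o=bot.get_obs(); print(msg,"t%.1f"%o["time"],"p",np.round(o["position"],4),"rpy",np.round(o["eef_rot"],3),"F",np.round(o["ft_force"],1),"T",np.round(o["wrist_torque"],2),"g%.3f"%o["grip_width"],flush=True); return o
E
python3 - <<'E'
from h import *
A=(.5967,.3255)
bot.servo_line([.25,-.6,.36],rate=.3)
for y in (-.12,-1.0,-.12+PI,-1.0+PI,-.12-PI):
    q=bot.inverse_kinematics([*A,.30],dn(y)); print(y,None if q is None else np.round(q,2))
st()
E
```

```text
-0.12 [ 0.01  0.63 -0.89  1.4   0.49  1.33 -2.59]
-1.0 [-1.3   0.81  1.34  1.5  -0.79  1.46 -2.51]
3.021592653589793 [ 0.06  0.68 -1.    1.4   0.57  1.37  0.5 ]
2.141592653589793 [ 0.06  0.68 -0.99  1.4   0.56  1.36 -0.37]
-3.2615926535897932 [ 0.06  0.68 -1.    1.4   0.57  1.37  0.5 ]
 t0.7 p [ 0.2501 -0.5998  0.3603] rpy [3.141 0.    0.331] F [ 0.1  1.  -1.1] T [-0.06  0.05  0.02] g1.001
```

```bash
cat > s1.py <<'E'
from h import *
A=(.5967,.3255)
q=np.array(bot.get_obs()["q"]); q[0]=-.5; q[2]=q[4]=0; q[6]=.95
bot.movej(q)
y0=-.11+PI
bot.reach([*A,.20],dn(y0)); print(np.round(bot.get_obs()["q"],2))
bot.gripper_to(.5)
bot.servo_line([*A,.092],rate=.1); st("down")
bot.gripper_to(0.0,effort=40); st("grip")
ys=np.linspace(y0,-1.004+PI,8)[1:]
for y in ys: bot.reach([*A,.092],dn(y))
st("turned")
bot.gripper_to(.5); bot.pause(.2)
bot.servo_line([*A,.25],rate=.2)
st("up")
q=np.array(bot.get_obs()["q"]); q[0]=.35; bot.movej(q)   # out of view
for n in("top","side"): shot(n,n+"1")
a=np.load("pics/top1.npz")["im"]; b=np.load("pics/side1.npz")["im"]
A_=crop(a,170,136,215,186,9); B=crop(b,255,130,305,180,9)
cv2.imwrite("pics/d1.png",np.hstack([A_,B])[:600])
E
python3 s1.py
```

```text
[-0.54  0.55 -0.01  1.55  0.01  1.05  0.91]
down t6.4 p [0.5972 0.3258 0.0929] rpy [3.141e+00 1.000e-03 3.032e+00] F [0.7 0.6 0. ] T [0.01 0.01 0.  ] g0.500
grip t6.8 p [0.5968 0.3253 0.0927] rpy [-3.142  0.     3.032] F [-1.9 -1.5  4.2] T [-0.37  0.39 -0.  ] g0.134
turned t8.6 p [0.5968 0.3254 0.0927] rpy [3.141 0.    2.138] F [-2.6 -1.7  5. ] T [-0.41  0.46 -0.06] g0.129
up t10.1 p [0.5959 0.3252 0.2486] rpy [-3.139 -0.     2.138] F [ 0.5 -0.7 -0.8] T [ 0.01  0.   -0.03] g0.498
```

View pics/d1.png

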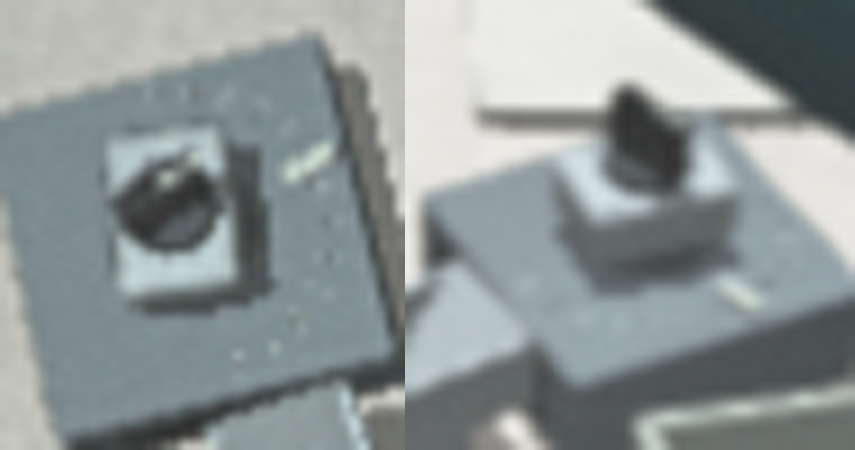

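Run:
```python
from h import *
px=np.array([(152,92),(192,90),(228,100),(263,125),(325,222),(327,258),(318,290),(293,322),(273,347),(238,357),(285,180),(335,148),(310,163)],float)
uv=(px+.5)/9-.5+[170,136]; P=rayz("top",uv,.051)[:,:2]
r=least_squares(lambda v:np.hypot(*(P[:10]-v[:2]).T)-v[2],[.597,.325,.06],loss="soft_l1",f_scale=.002); print(r.x,np.round(r.fun,4))
for p in P[10:]: d=p-r.x[:2]; print(np.hypot(*d),np.degrees(np.arctan2(d[1],d[0])))
d=P[11]-P[10];print(np.degrees(np.arctan2(d[1],d[0])))
C=[cloud(n,np.load(f"pics/{n}1.npz")["d"]) for n in("top","side")]
for c in (C,C[:1],C[1:]): print(fit(c,DIAL,(.596,.325,-1.0),.03,ground=-1,zmin=.1)[0])
for c in (C,C[:1],C[1:]): print(fit(c,RING[:1],(.596,.325,.12),.05,ground=-1,zmin=.062,zmax=.087)[0])
```

```text
[0.59468379 0.33030903 0.05955959] [ 0.0011  0.0007 -0.0007 -0.0035 -0.0004  0.0013  0.0017 -0.0004  0.001
 -0.0035]
0.04809953905451364 -62.37796001257244
0.07164687734577674 -60.436596639226515
0.060048696929856274 -60.86826073819764
-56.48271403815529
[ 0.59731823  0.32457482 -1.02760725]
[ 0.59662484  0.32784851 -0.98157375]
[ 0.59651878  0.32352209 -1.01192952]
[0.59671956 0.32515307 0.11938021]
[0.5970367  0.32726774 0.15419589]
[0.59606823 0.32442443 0.1140834 ]
```

```bash
cat > s2.py <<'E'
from h import *
A=(.5967,.3255)
q=np.array(bot.get_obs()["q"]); q[0]=-.54; q[6]=1.15; bot.movej(q)
y=.125+PI
bot.reach([*A,.20],dn(y)); bot.gripper_to(1.0)
bot.servo_line([*A,.060],rate=.1); st("down")
bot.gripper_to(0.0,effort=60); st("grip")
tot=0
while tot<1.32:
    tot+=.06; bot.reach([*A,.060],dn(y-tot)); o=bot.get_obs()
    print(round(tot,2),np.round(o["eef_rot"][2]-PI,3),np.round(o["wrist_torque"],2),np.round(o["ft_force"],1))
    if tot>.3 and abs(o["wrist_torque"][2])>.6: break
bot.pause(.3); st("tight")
bot.gripper_to(1.0); bot.pause(.2); bot.servo_line([*A,.25],rate=.2); st("up")
q=np.array(bot.get_obs()["q"]); q[0]=.35; bot.movej(q)
for n in("top","side"): shot(n,n+"2")
C=[cloud(n,np.load(f"pics/{n}2.npz")["d"]) for n in("top","side")]
print(fit(C,DIAL,(.596,.325,-1.0),.03,ground=-1,zmin=.1)[0], fit(C,RING[:1],(.596,.325,-.9),.05,ground=-1,zmin=.062,zmax=.087)[0])
a=np.load("pics/top2.npz")["im"]; b=np.load("pics/side2.npz")["im"]
A_=crop(a,170,136,235,232,6); B=crop(b,210,130,305,226,5)
A_=A_[:B.shape[0]] if A_.shape[0]>B.shape[0] else A_
B=cv2.copyMakeBorder(B,0,A_.shape[0]-B.shape[0],0,0,0)
cv2.imwrite("pics/d2.png",np.hstack([A_,B])[:,:800])
E
python3 s2.py
```

```text
down t17.4 p [0.5972 0.3258 0.0608] rpy [ 3.141e+00  1.000e-03 -3.017e+00] F [-0.1  0.3  0.9] T [ 0.   -0.   -0.01] g1.004
grip t17.8 p [0.5969 0.3253 0.0607] rpy [-3.141  0.    -3.017] F [-1.7 -1.4  5.6] T [-0.35  0.33  0.  ] g0.550
0.06 -6.219 [-0.35  0.36 -0.07] [-1.7 -2.   5.8]
0.12 -6.279 [-0.37  0.4  -0.1 ] [-2.3 -1.5  6.2]
0.18 -0.056 [-0.36  0.33 -0.09] [-1.4 -2.2  5.2]
0.24 -0.116 [-0.34  0.36 -0.08] [-1.8 -1.5  6.2]
0.3 -0.176 [-0.35  0.35 -0.1 ] [-2.5 -1.5  5.7]
0.36 -0.236 [-0.35  0.4  -0.08] [-1.9 -1.1  5.7]
0.42 -0.296 [-0.4   0.4  -0.11] [-1.4 -1.3  6.1]
0.48 -0.356 [-0.37  0.4  -0.07] [-2.4 -1.3  5.7]
0.54 -0.416 [-0.39  0.38 -0.08] [-1.3 -2.1  6.1]
0.6 -0.476 [-0.38  0.39 -0.13] [-1.5 -1.3  5.8]
0.66 -0.536 [-0.38  0.42 -0.1 ] [-1.8 -1.1  6.7]
0.72 -0.596 [-0.35  0.37 -0.06] [-2.  -2.   5.4]
0.78 -0.656 [-0.32  0.38 -0.14] [-1.1 -1.7  4.3]
0.84 -0.716 [-0.35  0.4  -0.14] [-2.5 -1.2  6.3]
0.9 -0.776 [-0.38  0.41 -0.08] [-1.2 -1.7  5.3]
0.96 -0.836 [-0.34  0.42 -0.09] [-2.2 -1.   5.4]
1.02 -0.896 [-0.36  0.5  -0.13] [-2.  -0.8  7.1]
1.08 -0.956 [-0.32  0.45 -0.06] [-1.1 -0.5  6.2]
1.14 -1.015 [-0.34  0.39 -0.04] [-2.  -1.3  6. ]
1.2 -1.069 [-0.52  0.42  1.74] [-1.3 -2.5  6.2]
tight t23.1 p [0.5969 0.3254 0.0608] rpy [-3.141e+00  2.000e-03  2.073e+00] F [-2.5 -3.   6.7] T [-0.47  0.39  1.67] g0.548
up t24.9 p [0.5959 0.3253 0.2486] rpy [-3.139  0.     2.067] F [-1.4 -0.1 -0.1] T [-0.02 -0.   -0.03] g1.002
[ 0.59796371  0.32589288 -0.96122107] [ 0.59731276  0.32785922 -0.9950109 ]
```

View pics/d2.png

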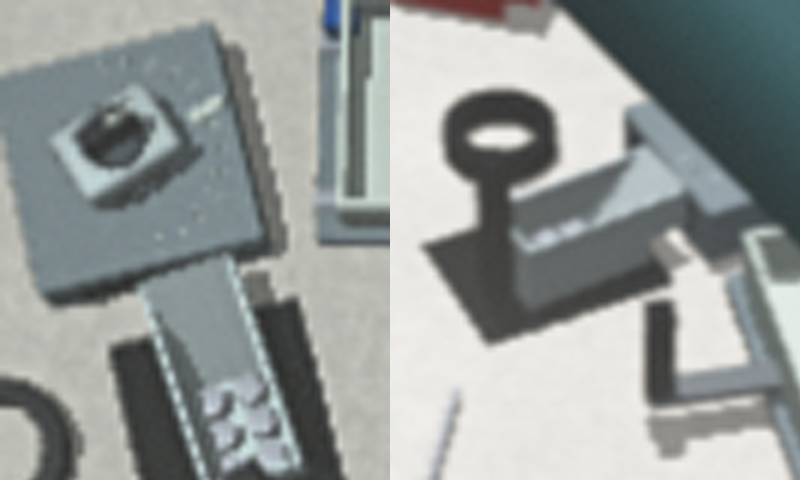

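```bash
cat >> h.py <<'E'
def park(j1=1.15):
    q=np.array(bot.get_obs()["q"]); q[0]=j1; bot.movej(q)
def cores(tag):
    C=[shot(n,f"{n}_{tag}")[2] for n in("top","side")]
    P=C[0]; m=(P[...,2]>.038)&(P[...,2]<.062)&(P[...,0]>.33)&(P[...,0]<.53)&(P[...,1]>-.33)&(P[...,1]<.05)
    n,l,s,c=cv2.connectedComponentsWithStats(m.astype(np.uint8)); out=[]
    for i in range(1,n):
        if s[i,4]<8: continue
        x0=np.nanmean(P[l==i],0)
        x,md,co,k=fit(C,CORE,(x0[0],x0[1],0,[-1.2,-.8,-.4,0,.4,.8,1.2,1.57]),.045); out.append(x); print("core",np.round(x,4),round(md,2),round(co,2))
    return out
E
cat > s3.py <<'E'
from h import *
import sys
T=np.array([.6262,.0912]); ty=-.028; Rt=np.array([[np.cos(ty),-np.sin(ty)],[np.sin(ty),np.cos(ty)]])
slot=[(.028,-.060),(-.028,-.060),(0,-.004)]
for k in [int(a) for a in sys.argv[1:]]:
    park(); cs=cores(f"k{k}")
    x,y,w=max(cs,key=lambda c:c[1])       # leftmost remaining
    w=(w+PI/2)%PI                         # tool yaw 0..pi
    q=np.array(bot.get_obs()["q"]); q[0]=-np.arctan2(y,x); q[6]=w+q[0]-PI/2; q[2]=q[4]=0; bot.movej(q)
    bot.reach([x,y,.16],dn(w)); bot.gripper_to(.55)
    bot.servo_line([x,y,.028],rate=.12); st("down")
    bot.gripper_to(0,effort=40); st("grip")
    bot.servo_line([x,y,.22],rate=.2)
    bot.servo_line([.43,.06,.22],rate=.3)
    p=T+Rt@np.array(slot[k])
    bot.reach([*p,.22],dn(ty+PI)); st("above")
    bot.servo_line([*p,.10],rate=.2); bot.servo_line([*p,.0565],rate=.08); st("placed")
    bot.gripper_to(.35); bot.pause(.1); bot.servo_line([*p,.22],rate=.2); st("up")
    bot.servo_line([.45,.06,.24],rate=.3)
E
python3 s3.py 0
```

```text
core [ 0.4386 -0.0249  0.2465] 1.57 1.73
core [ 0.4347 -0.2129  0.0734] 1.53 1.7
core [ 0.4214 -0.1243 -0.3509] 1.66 1.74
down t35.5 p [ 0.439  -0.0249  0.0285] rpy [3.14  0.    1.817] F [0.  0.1 0.8] T [-0.03 -0.    0.02] g0.548
grip t35.9 p [ 0.439  -0.0249  0.0285] rpy [3.141 0.    1.817] F [-0.2 -0.1  6. ] T [-0.08  0.21  0.01] g0.177
above t38.7 p [0.6519 0.0299 0.2195] rpy [-3.141e+00 -1.000e-03  3.112e+00] F [-0.2  1.  -2. ] T [ 0.01 -0.02  0.01] g0.178
placed t40.1 p [0.6522 0.0305 0.0556] rpy [-3.142e+00 -1.000e-03  3.114e+00] F [ 0.1  0.1 -1. ] T [-0.04 -0.01  0.  ] g0.175
up t41.5 p [0.6516 0.0303 0.2187] rpy [-3.141e+00 -2.000e-03  3.114e+00] F [ 0.6  0.4 -1.3] T [ 0.02 -0.06 -0.01] g0.348
```

```bash
python3 s3.py 1 2
python3 - <<'E'
from h import *
park()
C=[];V=[]
for n in("top","side"):
    im,d,c=shot(n,n+"_3"); C.append(c); V.append(im)
print("scoop",fit(C,SCOOP,(.444,.257,.32),.1,ground=-1,zmin=.04,zmax=.14))
print("t",bot.get_obs()["time"])
A=crop(V[0],185,115,310,240,4); B=crop(V[1],205,120,345,260,4)[:A.shape[0]]
cv2.imwrite("pics/d3.png",cv2.resize(np.hstack([A,B[:500,:]]),None,fx=.75,fy=.75))
E
```

```text
core [ 0.4347 -0.2131  0.058 ] 1.49 1.75
core [ 0.4215 -0.1237 -0.3623] 1.72 1.77
down t47.4 p [ 0.422  -0.1238  0.0285] rpy [ 3.14  -0.     1.209] F [0.2 0.2 0.2] T [ 0.   -0.07  0.02] g0.547
grip t47.7 p [ 0.422  -0.1238  0.0286] rpy [ 3.14  -0.     1.208] F [-0.9  0.   6.1] T [ 0.04  0.18 -0.01] g0.180
above t51.3 p [0.5962 0.0315 0.2199] rpy [-3.141 -0.     3.112] F [ 0.  -0.1 -1.6] T [ 0.01  0.03 -0.03] g0.176
placed t52.7 p [0.5962 0.0321 0.0557] rpy [ 3.142e+00 -1.000e-03  3.114e+00] F [-0.  -0.2 -0.8] T [-0.07 -0.02  0.02] g0.174
up t54.1 p [0.5957 0.0318 0.2188] rpy [-3.141e+00 -2.000e-03  3.114e+00] F [ 0.  -0.5 -0.4] T [-0.03  0.08  0.01] g0.352
core [ 0.4349 -0.2131  0.0515] 1.6 1.73
down t59.1 p [ 0.4354 -0.2133  0.0286] rpy [3.140e+00 1.000e-03 1.622e+00] F [-1.1 -0.9  0.1] T [-0.03  0.04  0.01] g0.548
grip t59.5 p [ 0.4353 -0.2133  0.0286] rpy [3.141e+00 1.000e-03 1.622e+00] F [-1.3 -0.   7.1] T [ 0.07  0.17 -0.07] g0.179
above t62.9 p [0.6257 0.0863 0.2198] rpy [-3.141e+00 -1.000e-03  3.112e+00] F [ 0.3 -0.  -1. ] T [-0.01  0.02 -0.03] g0.178
placed t64.4 p [0.6258 0.0872 0.0557] rpy [-3.142e+00 -1.000e-03  3.114e+00] F [ 0.4 -0.5 -1.4] T [ 0.01 -0.02  0.01] g0.178
up t65.7 p [0.6253 0.0869 0.2187] rpy [-3.141e+00 -2.000e-03  3.114e+00] F [-0.3  0.1  0.3] T [-0.01  0.06  0.01] g0.349
scoop (array([0.43899141, 0.25823891, 0.33039365]), np.float64(3.136934888300554), np.float64(8.815374926204068), 358)
t 68.075
```

View pics/d3.png

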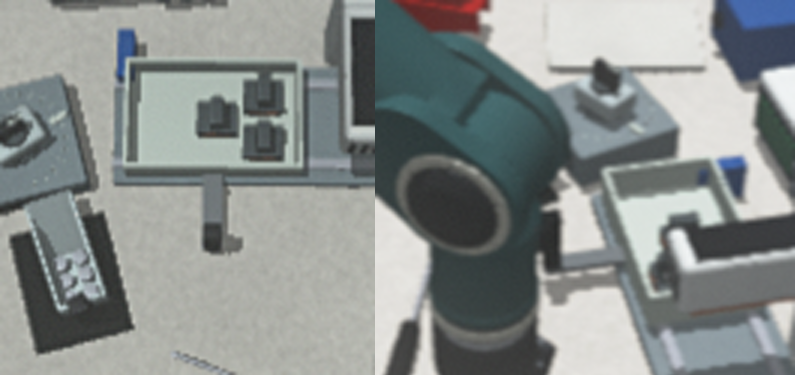

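Run:
```python
from h import *
for n in("top","side"):
  a=np.load(f"pics/{n}0.npz"); P=cloud(n,a["d"]); 
  m=(P[...,2]>.066)&(P[...,2]<.16)&(P[...,0]>.3)&(P[...,0]<.5)&(P[...,1]>.15)&(P[...,1]<.36)
  for v,u in np.argwhere(m)[:70]: print(n,u,v,np.round(P[v,u],3),a["im"][v,u])
  print(n,"depth0 px:",[(u,v) for v,u in np.argwhere((a["d"]==0))[:10]])
  if n=="top":
    m=(P[...,2]>.05)&(P[...,2]<.066)&(np.hypot(P[...,0]-.44,P[...,1]-.26)<.14)&(P[...,0]<.53)
    q=P[m]; print(len(q),np.round(cv2.minAreaRect(q[:,:2].astype(np.float32)*1000),1) if 0 else cv2.minAreaRect(q[:,:2].astype(np.float32)*1000))
print([proj("top",[.39+.0*i,.24,z])[0] for i,z in ((0,.129),(0,.07))])
```

```text
top 210 213 [0.4   0.243 0.129] [101 104 107]
top 211 213 [0.4   0.239 0.13 ] [62 66 66]
top 212 213 [0.401 0.236 0.126] [60 63 63]
top 207 214 [0.397 0.252 0.129] [120 125 131]
top 208 214 [0.397 0.249 0.128] [102 105 109]
top 209 214 [0.397 0.246 0.13 ] [71 74 76]
top 210 214 [0.397 0.243 0.128] [62 65 66]
top 211 214 [0.397 0.239 0.131] [52 55 56]
top 212 214 [0.397 0.236 0.128] [55 57 57]
top 213 214 [0.397 0.233 0.127] [67 69 71]
top 207 215 [0.394 0.252 0.128] [81 85 84]
top 208 215 [0.394 0.25  0.125] [65 68 67]
top 209 215 [0.395 0.247 0.123] [66 67 67]
top 210 215 [0.393 0.242 0.134] [60 62 62]
top 211 215 [0.394 0.24  0.127] [66 68 67]
top 212 215 [0.394 0.236 0.13 ] [60 63 61]
top 213 215 [0.394 0.233 0.127] [50 52 48]
top 214 215 [0.397 0.233 0.099] [64 66 66]
top 209 216 [0.391 0.246 0.129] [66 67 68]
top 210 216 [0.39  0.242 0.134] [66 69 68]
top 211 216 [0.391 0.239 0.127] [65 67 67]
top 212 216 [0.391 0.236 0.129] [67 70 71]
top 213 216 [0.391 0.233 0.123] [62 62 62]
top 214 216 [0.393 0.232 0.111] [51 52 52]
top 215 216 [0.397 0.233 0.069] [50 52 49]
top 208 217 [0.3
[... 4567 characters left out ...]
ide 230 168 [0.39  0.232 0.106] [62 61 60]
side 231 168 [0.394 0.232 0.105] [62 61 61]
side 232 168 [0.397 0.233 0.103] [63 61 60]
side 233 168 [0.401 0.237 0.099] [95 95 94]
side 227 169 [0.381 0.238 0.097] [126 125 121]
side 228 169 [0.384 0.236 0.099] [75 74 71]
side 229 169 [0.387 0.231 0.102] [63 61 60]
side depth0 px: [(np.int64(17), np.int64(0)), (np.int64(115), np.int64(0)), (np.int64(479), np.int64(0)), (np.int64(338), np.int64(1)), (np.int64(436), np.int64(1)), (np.int64(444), np.int64(1)), (np.int64(159), np.int64(2)), (np.int64(184), np.int64(2)), (np.int64(395), np.int64(2)), (np.int64(201), np.int64(3))]
[array([210.76969666, 216.16845346]), array([212.89593023, 218.12944034])]
```

Run:
```python
from h import *
C=[cloud(n,np.load(f"pics/{n}0.npz")["d"]) for n in("top","side")]
for c in (C,C[:1],C[1:]): print("post",fit(c,POST(.06,.129),(.39,.24,.3),.028,ground=-1,zmin=.066)[:3])
im=np.load("pics/top_3.npz")["im"]
px=np.array([(397,262),(438,380),(450,240),(490,365)],float); uv=(px+.5)/3.5-.5+[80,110]
p=rayz("top",uv,.059)[:,:2]; print(p)
for a,b in((0,1),(2,3)): d=p[a]-p[b]; print(np.arctan2(d[1],d[0]),np.hypot(*d))
# mat corners crop c1
px=np.array([(380,293),(488,266),(522,400),(413,429)],float); uv=(px+.5)/3.5-.5+[80,110]; p=rayz("top",uv,.004)[:,:2]; print(p,p.mean(0)); d=p[0]-p[3]; print(np.arctan2(d[1],d[0]),np.hypot(*d)); d=p[1]-p[2]; print(np.arctan2(d[1],d[0]))
# IK probing for pour
s=.05
for gx,gy,gz in((.58,.13,.235),(.60,.14,.235),(.6,.12,.25)):
  for yaw in np.radians([0,20,-20,-40,-60,-90,40]):
    for tip in np.radians([90,80]):
      # tool z direction: horizontal yaw; tool jaws horizontal (y) 
      for fl in (0,PI):
        R=Ro.from_euler("z",yaw)*Ro.from_euler("y",PI-tip)*Ro.from_euler("z",fl)
        # R z axis = (sin(pi-tip)...)
        try: q=bot.inverse_kinematics([gx+.019*np.cos(yaw),gy+.019*np.sin(yaw),gz],R.as_euler("xyz").tolist())
        except Exception as e: q=None
        if q is not None: print(gx,gy,gz,np.degrees(yaw).round(),np.degrees(tip).round(),round(fl,1),np.round(q,2))
```

```text
post (array([0.39143521, 0.23926913, 0.34757376]), np.float64(1.2380194978787455), np.float64(1.2220236482835434))
post (array([0.39119142, 0.24201714, 0.3860235 ]), np.float64(0.735526898801464), np.float64(1.0070813569382704))
post (array([0.39130627, 0.23870266, 0.39983687]), np.float64(1.0965365258380333), np.float64(1.1364924382139259))
[[0.50972042 0.31276229]
 [0.39101877 0.26930287]
 [0.53187856 0.25989615]
 [0.40562388 0.21820498]]
0.35096554385464535 0.12640727978871183
0.3189412493618472 0.1329601418686787
[[0.48819973 0.33949896]
 [0.51613105 0.22698517]
 [0.37606889 0.19051047]
 [0.3468184  0.30188153]] [0.43180452 0.26471903]
0.26004593855498087 0.14630020318575354
0.2547594929397478
0.58 0.13 0.235 -20.0 90.0 0 [-0.33  0.76 -0.45  2.32  2.16  1.77 -1.31]
0.58 0.13 0.235 -20.0 90.0 3.1 [-0.73  0.7  -0.01  2.35  2.06  1.53  1.66]
0.58 0.13 0.235 -20.0 80.0 0 [ 0.04  0.79 -0.89  2.31  2.2   1.75 -1.04]
0.58 0.13 0.235 -20.0 80.0 3.1 [-0.72  0.55 -0.01  2.36  2.02  1.3   1.79]
0.58 0.13 0.235 -40.0 90.0 0 [-0.61  0.76 -0.23  2.12  1.71  1.7  -1.28]
0.58 0.13 0.235 -40.0 90
[... 3404 characters left out ...]
.6 0.12 0.25 -90.0 90.0 0 [-0.93  0.99  0.43  1.51  0.84  1.76 -0.83]
0.6 0.12 0.25 -90.0 90.0 3.1 [-0.93  0.99  0.43  1.51  0.84  1.76  2.31]
0.6 0.12 0.25 -90.0 80.0 0 [-0.92  0.91  0.43  1.53  0.76  1.67 -0.8 ]
0.6 0.12 0.25 -90.0 80.0 3.1 [-0.78  0.87  0.21  1.52  0.87  1.77  2.26]
0.6 0.12 0.25 40.0 90.0 0 [ 1.16  1.46 -1.36  2.3   3.66  0.49 -0.51]
0.6 0.12 0.25 40.0 90.0 3.1 [ 1.16  1.46 -1.36  2.3   3.66  0.49  2.64]
0.6 0.12 0.25 40.0 80.0 0 [ 1.13  1.2  -1.35  2.3   3.48  0.45 -0.6 ]
0.6 0.12 0.25 40.0 80.0 3.1 [ 1.13  1.2  -1.35  2.3   3.48  0.45  2.54]<sys>:0: UserWarning: Gimbal lock detected. Setting third angle to zero since it is not possible to uniquely determine all angles.
```

```bash
cat >> h.py <<'E'
RREL=Ro.from_euler("z",PI/2)*Ro.from_euler("x",PI)
G=np.array([.3913,.2400,.104]); SY=.335
def spose(grip,theta,tip):
    Rs=Ro.from_euler("z",theta)*Ro.from_euler("y",tip); Rt=Rs*RREL
    import warnings; warnings.simplefilter("ignore")
    return (np.array(grip)-.019*Rs.as_matrix()[:,2]).tolist(), Rt.as_euler("xyz").tolist()
def lippose(lip,theta,tip):
    Rs=Ro.from_euler("z",theta)*Ro.from_euler("y",tip)
    return spose(np.array(lip)-Rs.apply([.141,0,-.045]),theta,tip)
E
cat > s4.py <<'E'
from h import *
q=np.array(bot.get_obs()["q"]); q[0]=-.55; q[2]=q[4]=0; q[6]=-.21; bot.movej(q)
bot.gripper_to(.7)
p,o=spose(G+[0,0,.12],SY,0); bot.reach(p,o); st("above")
p,o=spose(G,SY,0); bot.servo_line(p,rate=.12); st("down")
bot.gripper_to(0,effort=90); st("grip")
p,o=spose(G+[0,0,.02],SY,0); bot.servo_line(p,rate=.05); st("lift")
p,o=spose(G+[0,0,.17],SY,0); bot.servo_line(p,rate=.15); st("lift")
L=[.636,.126]
TH=np.radians(120)
for th,tip,z in ((TH,0,.22),):
    p,o=lippose([*L,z],th,tip); q=bot.inverse_kinematics(p,o); print(p,np.round(o,2),q if q is None else np.round(q,2))
for tip,z in((45,.09),(70,.09),(92,.09)):
    p,o=lippose([*L,z],TH,np.radians(tip)); q=bot.inverse_kinematics(p,o); print(tip,q if q is None else np.round(q,2))
im=shot("side","side_lift")[0]; im2=shot("top","top_lift")[0]
cv2.imwrite("pics/d4.png",np.hstack([crop(im2,150,120,300,270,2.6),crop(im,180,90,330,240,2.6)]))
E
python3 s4.py
```

```text
above t70.7 p [0.3898 0.2404 0.2041] rpy [-3.139  0.     1.909] F [ 0.1  0.4 -0.1] T [ 0.03 -0.03  0.  ] g0.701
down t71.9 p [0.3918 0.2403 0.0856] rpy [ 3.14  -0.     1.906] F [-0.   0.6 -0.3] T [ 0.01 -0.03 -0.  ] g0.700
grip t72.3 p [0.3918 0.2403 0.0856] rpy [ 3.14  -0.     1.906] F [0.2 0.5 5.9] T [-0.06  0.14 -0.02] g0.223
lift t72.9 p [0.3913 0.24   0.1052] rpy [ 3.141 -0.     1.906] F [ 0.7  0.2 -3.9] T [-0.01  0.19  0.  ] g0.223
lift t74.0 p [0.3907 0.2396 0.254 ] rpy [-3.140e+00  1.000e-03  1.906e+00] F [ 0.2 -0.2 -2.7] T [-0.03  0.1   0.04] g0.224
[0.7065, 0.003890418066394133, 0.24600000000000002] [-3.14  0.   -2.62] [-0.04  0.55 -0.02  1.43  0.01  1.16  2.03]
45 [-0.47  0.55  0.01  1.77  0.96  1.03  1.02]
70 [-0.65  0.68 -0.03  1.8   1.25  1.4   0.66]
92 [-0.9   0.89  0.14  1.77  1.29  1.64  0.5 ]
```

View pics/d4.png

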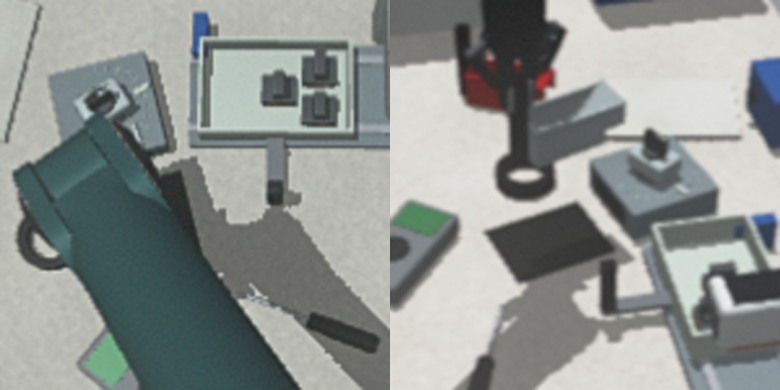

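```bash
cat > s5.py <<'E'
from h import *
L=[.636,.126]; TH=np.radians(120)
th0=np.radians(70); p,o=spose([.5,.16,.275],th0,0); bot.reach(p,o)
seq=[(0,.22),(12,.16),(24,.125),(34,.104),(40,.093)]+[(t,.090) for t in (44,48,52,56,60,65,70,75,80,85,90,94)]
for t,z in seq:
    p,o=lippose([*L,z],TH,np.radians(t)); bot.reach(p,o)
    if t>=44: bot.pause(.25)
    x=bot.get_obs()
    if t in(0,40,60,94): st(str(t))
bot.pause(.6)
im=shot("side","side_pour")[0]; im2=shot("top","top_pour")[0]
cv2.imwrite("pics/d5.png",np.hstack([crop(im2,190,100,330,240,2.8),crop(im,220,70,360,210,2.8)]))
E
python3 s5.py
```

```text
0 t76.3 p [0.706  0.0058 0.246 ] rpy [ 3.14   0.    -2.617] F [-0.2  0.6 -3.6] T [-0.09 -0.04 -0.04] g0.218
40 t77.5 p [0.6886 0.0443 0.2142] rpy [-2.432  0.011 -2.618] F [ 4.8 -2.7 25.8] T [-2.19 -1.3   0.29] g0.225
60 t80.0 p [0.6607 0.0828 0.2265] rpy [-2.093e+00  1.000e-03 -2.620e+00] F [ 1.4 -2.7  4.3] T [-0.72 -0.14  0.02] g0.225
94 t83.5 p [0.6184 0.1565 0.2295] rpy [-1.502e+00  1.000e-03 -2.619e+00] F [-1.  -0.1 -1.9] T [ 1.3   0.79 -0.02] g0.219
```

View pics/d5.png

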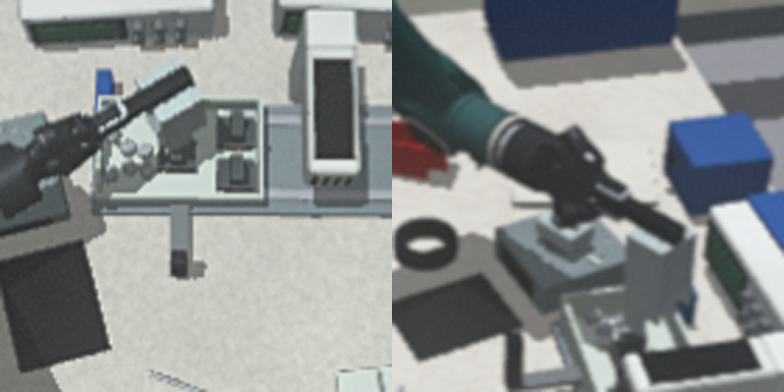

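```bash
cat > s6.py <<'E'
from h import *
L=[.636,.126]; TH=np.radians(120)
p,o=lippose([*L,.16],TH,np.radians(94)); bot.servo_line(p,rate=.1)
bot.pause(.3)
for t,z in((70,.19),(45,.22),(20,.25),(0,.27)):
    p,o=lippose([*L,z],TH,np.radians(t)); bot.reach(p,o)
st("level")
p,o=spose([.5,.16,.30],np.radians(70),0); bot.reach(p,o)
p,o=spose(G+[0,0,.17],SY,0); bot.reach(p,o); st("over mat")
V=[];C=[]
for n in("top","side"):
    im,d,c=shot(n,n+"_em"); V.append(im); C.append(c)
cv2.imwrite("pics/d6.png",np.hstack([crop(V[0],200,120,300,220,4),crop(V[1],200,90,300,190,4)]))
E
python3 s6.py
```

```text
level t87.2 p [0.7056 0.0048 0.2923] rpy [ 3.139 -0.006 -2.617] F [-0.4  1.5 -1.4] T [-0.03 -0.07  0.01] g0.225
over mat t89.4 p [0.3922 0.2397 0.2552] rpy [3.141 0.    1.906] F [-0.   0.1 -2.5] T [-0.04  0.07 -0.02] g0.225
```

View pics/d6.png

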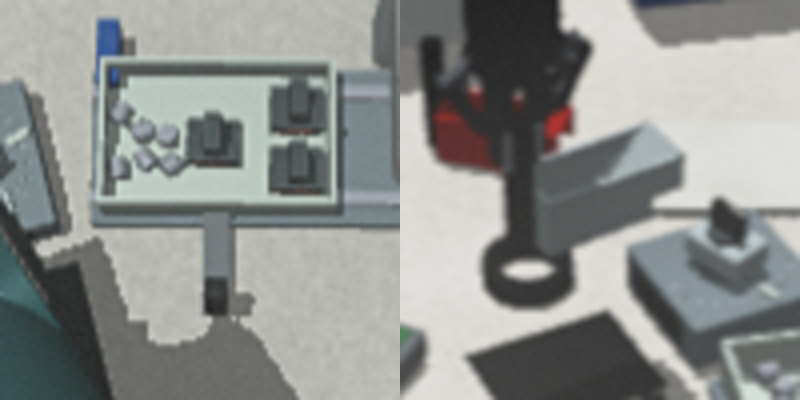

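```bash
cat > s7.py <<'E'
from h import *
p,o=spose(G+[0,0,.02],SY,0); bot.servo_line(p,rate=.12); f0=bot.get_obs()["ft_force"][2]
for dz in np.arange(.016,-.0045,-.002):
    p,o=spose(G+[0,0,dz],SY,0); bot.servo_line(p,rate=.03); bot.pause(.1); f=bot.get_obs()["ft_force"][2]-f0; print(round(dz,3),round(f,1),np.round(bot.get_obs()["wrist_torque"],2))
    if f>5: break
bot.gripper_to(.7); bot.pause(.3); st("rel")
p,o=spose(G+[0,0,.13],SY,0); bot.servo_line(p,rate=.12)
park(.4)
V=[];C=[]
for n in("top","side"):
    im,d,c=shot(n,n+"_mat"); V.append(im); C.append(c)
cv2.imwrite("pics/d7.png",np.hstack([crop(V[0],170,130,300,260,3),crop(V[1],200,110,330,240,3)]))
for c in (C,C[:1],C[1:]): print("post",fit(c,POST(.06,.129),(.391,.24,.33),.028,ground=-1,zmin=.066)[:3])
for c in (C,C[:1],C[1:]): print("dial",fit(c,DIAL,(.596,.325,-1.0),.03,ground=-1,zmin=.1)[0])
for c in (C,C[1:]): print("handle",fit(c,POST(.036,.106),(.476,.094,0),.025,ground=-1,zmin=.05))
E
python3 s7.py
```

```text
0.016 0.5 [-0.07  0.09 -0.01]
0.014 -0.0 [-0.04  0.04 -0.02]
0.012 0.3 [ 0.01  0.04 -0.04]
0.01 0.4 [0.01 0.07 0.  ]
0.008 0.8 [-0.    0.05 -0.02]
0.006 1.7 [-0.05  0.08  0.04]
0.004 -0.3 [-0.01  0.06  0.  ]
0.002 0.2 [-0.01  0.09 -0.05]
0.0 7.3 [-0.19  0.38 -0.09]
rel t94.9 p [0.3913 0.24   0.085 ] rpy [ 3.142 -0.     1.906] F [-0.6  0.1 -0.9] T [ 0.01 -0.01  0.02] g0.699
post (array([0.39141486, 0.24243204, 0.3550969 ]), np.float64(0.49643043188240044), np.float64(0.6619892829806157))
post (array([0.39141486, 0.24243204, 0.3550969 ]), np.float64(0.49643043188240044), np.float64(0.6619892829806157))
post (array([0.391, 0.24 , 0.03 ]), np.float64(nan), np.float64(nan))
dial [ 0.5962857   0.32502795 -1.05514322]
dial [ 0.59697674  0.32675193 -0.98453584]
dial [ 0.59565452  0.32410642 -1.05823011]
handle (array([0.47531285, 0.09947699, 0.06623199]), np.float64(1.1120814537722534), np.float64(1.1405312278809132), 98)
handle (array([0.47278259, 0.09884045, 0.06554401]), np.float64(1.3524225879630956), np.float64(1.2022150365367343), 47)
```

View pics/d7.png

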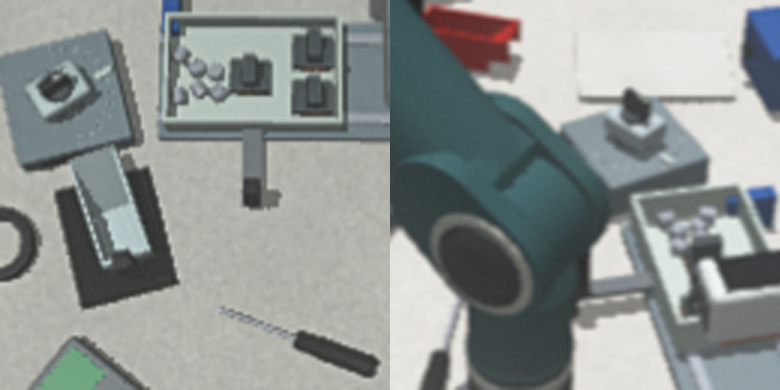

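```bash
cat > s8.py <<'E'
from h import *
ty=-.028; H=np.array([.4748,.0965]); u=np.array([np.sin(ty),-np.cos(ty)])
q=np.array(bot.get_obs()["q"]); q[0]=-.2; q[2]=q[4]=0; q[6]=ty+q[0]-PI/2; bot.movej(q)
bot.gripper_to(.75)
bot.reach([*H,.19],dn(ty)); bot.servo_line([*H,.073],rate=.12); st("down")
bot.gripper_to(.40); st("straddle"); 
for s in list(np.arange(.01,.32,.03))+list(np.arange(.325,.39,.005)):
    bot.servo_line([*(H+u*s),.073],rate=.06); o=bot.get_obs(); f=o["ft_force"]; print(round(s,3),np.round(f,1),np.round(o["position"],3))
    if s>.3 and f@np.r_[u,0]<-12: break
bot.pause(.3); st("end")
E
python3 s8.py
```

```text
down t101.4 p [0.4753 0.0966 0.0736] rpy [-3.141e+00 -1.000e-03 -2.800e-02] F [-0.3 -0.1  0.4] T [-0.03  0.05  0.03] g0.749
straddle t101.8 p [0.4749 0.0966 0.0732] rpy [-3.141 -0.    -0.028] F [-0.1 -0.2 -0.5] T [0.04 0.   0.02] g0.401
0.01 [-0.2  0.4 -0.2] [0.474 0.086 0.073]
0.04 [-0.4 -0.3 -0.5] [0.473 0.056 0.073]
0.07 [-0.4  0.5 -0.5] [0.473 0.026 0.073]
0.1 [ 0.2 -0.7 -0.6] [ 0.472 -0.004  0.073]
0.13 [-0.1  0.6 -0. ] [ 0.471 -0.034  0.073]
0.16 [ 0.5  0.6 -0. ] [ 0.47  -0.064  0.073]
0.19 [-0.8  0.5  0.3] [ 0.469 -0.094  0.073]
0.22 [-0.7 -0.1  0.1] [ 0.468 -0.124  0.073]
0.25 [-0.8  0.5  0.8] [ 0.468 -0.154  0.073]
0.28 [0.6 0.9 0.1] [ 0.467 -0.184  0.073]
0.31 [ 0.2  0.4 -0.2] [ 0.466 -0.214  0.073]
0.325 [-0.5 -0.1  0.1] [ 0.466 -0.229  0.073]
0.33 [-0.5  0.2 -0.3] [ 0.466 -0.234  0.073]
0.335 [-0.2 -0.4 -0.3] [ 0.465 -0.239  0.073]
0.34 [ 0.1 -0.3  0.5] [ 0.465 -0.244  0.073]
0.345 [-0.1 -0.1  0.4] [ 0.465 -0.249  0.073]
0.35 [-0.5  0.1  0.1] [ 0.465 -0.254  0.073]
0.355 [-0.4  6.2  2.9] [ 0.465 -0.257  0.073]
0.36 [-1.  16.   7.5] [ 0.465 -0.257  0.073]
end t111.1 p [ 0.4649 -0.2568  0.0727] rpy [-3.133e+00  3.000e-03 -2.300e-02] F [-0.4 15.9  7. ] T [3.4  0.07 0.09] g0.401
```

```bash
cat > s9.py <<'E'
from h import *
bot.servo_line([.465,-.251,.073],rate=.03); bot.gripper_to(.6); bot.servo_line([.465,-.25,.28],rate=.15)
park(1.25); st("parked")
V=[];C=[]
for n in("top","side"):
    im,d,c=shot(n,n+"_fin"); V.append(im); C.append(c)
cv2.imwrite("pics/d8.png",np.vstack([np.hstack([crop(V[0],170,120,400,250,1.7),crop(V[1],200,90,430,220,1.7)]),np.hstack([crop(V[0],290,120,390,195,3.91),crop(V[1],240,120,340,195,3.91)])])[:600])
print("handle",fit(C,POST(.036,.106),(.466,-.255,0),.025,ground=-1,zmin=.05))
print("post",fit(C,POST(.06,.129),(.391,.24,.33),.028,ground=-1,zmin=.066)[:2])
for c in (C,C[:1],C[1:]): print("dial",fit(c,DIAL,(.596,.325,-1.0),.03,ground=-1,zmin=.1)[0],"ring",fit(c,RING[:1],(.596,.325,-1.0),.05,ground=-1,zmin=.062,zmax=.087)[0])
E
python3 s9.py
```

```text
parked t115.1 p [ 0.1239 -0.5126  0.279 ] rpy [-3.14e+00  1.00e-03 -8.69e-01] F [-0.5 -0.6  0.2] T [ 0.09 -0.02 -0.  ] g0.598
handle (array([ 0.47156704, -0.25018202,  0.019368  ]), np.float64(1.2978051562279707), np.float64(1.2287926127646502), 217)
post (array([0.39065341, 0.24026845, 0.22052427]), np.float64(1.565956014190472))
dial [ 0.59689317  0.32497283 -1.01422824] ring [ 0.59678841  0.32535639 -1.02826766]
dial [ 0.59637498  0.32864697 -0.96816856] ring [ 0.59686976  0.32759049 -1.02397471]
dial [ 0.59543923  0.32412324 -1.09554079] ring [ 0.59629677  0.3241624  -0.99426601]
```

View pics/d8.png

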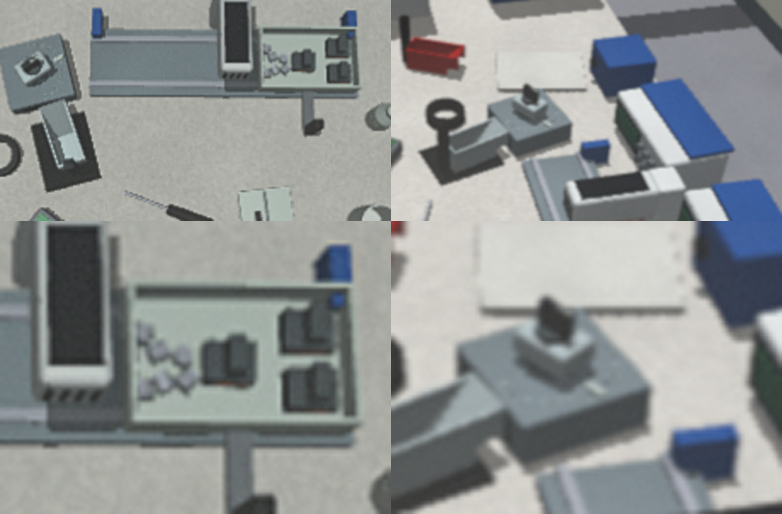

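```bash
python3 -c "
from h import *
bot.finish_job(); st('done')"
```

```text
the job is handed in; nothing more can be done
the job is handed in; nothing more can be done
```

The job is done and handed in at about 115 s of the 210 s allowed; no verdict is reported.

- **Dial:** I turned the pointer to about -1.00 rad in world yaw. My separate estimates of the marker direction ran from -54° to -62°, and I aimed at their middle, -57.5°. In the last pictures the pointer still lines up with the marker. The final dial fits were -0.97 (top camera), -1.10 (side camera) and -1.01 (both), so this carries a few degrees of uncertainty against the 0.1 rad limit.
- **Lock ring:** It turned clockwise by about 1.18 rad until the torque rose to 1.7 N m at its stop. It had not moved in the last check.
- **Transformers:** All three are in the tray and look upright. One had been knocked about 3 cm aside early on, and I found it again before picking it up.
- **Spacers:** All six are in the tray. While tipping, the scoop pressed on something with about 26 N, probably the nearest transformer. The pictures afterwards show that transformer upright and the scoop still firmly held.
- **Scoop:** It stands on its mat where it started. Its lip pointed away from the robot at the start, although the task says towards it. I went by the pictures and did not touch the red look-alike.
- **Tray:** I pushed it by its handle against the far stop, with about 16 N on contact. The handle moved 0.347 m by the camera fit, which is good to a few millimetres.
- **Bystanders:** The tape, flux bottle and mug looked undisturbed where the last pictures showed them; I did not measure their positions again. The arm was parked clear of everything.

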